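# Walk the power supply round to the stop bar

## Robot

A 6-joint arm with a two-finger parallel gripper is mounted at the origin on the work surface. World frame = base frame: x ahead of the robot, y to its left, z up, the work surface at z = 0. Lengths are in m, angles in rad, forces in N, time in s.
With the tool pointing down it reaches from about 0.225 to 0.875 m from the base axis. Payload 3.4 kg.
Tool frame: the origin (TCP) lies at the very end of the fingers, on their centre line; the grasp point (between the pads) lies 19 mm behind it; z points along the fingers, y is the direction in which the jaws open and shut (so a half turn about z gives the same grasp; the last joint's range is limited). The gripper opens to 85 mm and grips with 20 to 120 N. Pads are 22 mm wide; open, the fingers measure 114 mm over their backs; the gripper's body (76 mm by 85 mm) begins 54 mm behind the grasp point. The pads swing forward as they close: fully open they stand 13 mm farther back than shut.
Start: joints at [-1.311, 0.276, 1.505, -0, 1.361, -0.121], TCP at [0.214, -0.534, 0.2] pointing down, gripper open.
Joint ranges: [-2.89, 2.89], [-0.75, 2.08], [0.22, 2.7], [-1.18, 4.32], [0.11, 2.71], [-2.7, 2.7]. Speed limits (rad/s): [2.57, 2.57, 3.14, 3.14, 3.14, 3.14].

## Interface

Orientations are given as a unit quaternion [w, x, y, z].
In Python, from rig import get_state, get_image, calibration, sign_off gives the robot as it stands. The module is installed in compiled form; this text tells all that it offers.
- The arm moves only by the tool drive_tool, never from a script. Its argument "targets" is one flat list of numbers, 7 for each row, row after row: the turn, a rotation vector about the tool's x, y, z in degrees, then the shift along the tool's x, y, z in mm, then the opening, from 0 (shut) to 1 (fully open). In form: [wx, wy, wz, tx, ty, tz, fingers, wx, wy, wz, tx, ty, tz, fingers, ...]. A call has 1 to 12 rows; each row shifts and turns the commanded pose from where the row before left it, along the tool's axes as they then stand; what a row does not reach is not made up. A row lasts 1/8 s, in which the tool goes at most 62.5 mm and 10.7 degrees, less where a joint would pass 70% of its speed; a pose out of reach is approached as far as the arm can. A call is refused whole if a number of a shift passes 62.5 or a number of a turn 10.7, either way. A call with a gripper value outside its range is refused whole. The fingers move at their own pace and stop on an object; "grip_force" is the grip in N (left out, the last holds). Time passes only in rows, so rows that do not move let the fingers close. It gives the time, the measured TCP pose, the force and the opening at its end, in the units of the state.
- get_state(): the state, without advancing time (a new reading comes with each control period).
- get_image(name): name is "scene" or "top"; returns the picture (400x640x3 uint8, red, green, blue); there is no depth.
- calibration(name): a dict with "mtx" (3x3 intrinsics, pixels), "world_to_cam" (4x4, takes a point from world to camera coordinates). Camera axes: x right, y down, z forward; pixel columns grow to the right and rows downward; lengths in m; the calibration is good to about 2 mm. A picture is of the moment at which its call begins. calibration takes no time and is no camera call.
- sign_off(): hands the job in, once; it reports no verdict.
The state is a dict: "clock": time; "qpos": joint angles; "qd": joint speeds; "effort": joint torques, N m; "position": TCP position; "ee_rot": TCP orientation; "contact_force": force on the tool from outside, world axes, zero at the start; "moment": the same for the moment, N m; "width": finger opening in m.
Only numpy, scipy, OpenCV 4.12 (cv2) and the standard library are available. Lean on these libraries where they do the work, as an engineer would, in place of code of your own. Each camera call takes 0.05 s, during which the arm holds its last target.

## Task

The steel power supply on the repair desk stands askew and is too heavy and wide to pick up: push on its corners with the fingertips, now one and now another, to walk it round until one of its long sides lies flush against the front of the stop bar, with neither end sticking out past the bar. Only push it: never lift or tip it, and leave the other things on the desk where they are. Finish with the hand clear of it.

Things in the scene. Friction and masses are not known exactly. Their poses are not given: they have to be found in the camera images.
- stop_bar: Stop bar: upright aluminium bar fixed to the desk, 250 mm long, 24 thick, 30 tall, a low dark foot plate behind it; turned by up to 0.2 rad at the start. Origin: at desk height, middle of its front face (the long face towards the robot). x points into the bar, square to that face, away from the robot; y runs along the bar; z up.
- psu: Power supply: closed steel box 160 x 90 mm, 45 tall, 0.6-0.86 kg, fan opening and blank label on top. Origin: centre of underside; y along the 160 mm length, x across the width. Slides under 5-17 N; pushed near a corner it turns and slides. Starts flat, centre 140-165 mm before the bar face, up to 40 mm off its middle, length 0.7-1.57 rad from the bar's, either way. Either long side will do.
- screwdriver: Bystander: a screwdriver about 0.2 m long, lying on the desk along its own x axis. To be left alone.
- heatsink: Bystander: a finned aluminium heat sink, 70 x 70 x 42 mm, standing on its base. Origin on the desk under it. To be left alone.
- screw_tray: Bystander: an open grey screw tray, 90 x 70 x 22 mm. Origin on the desk under it. To be left alone.
- drive: Bystander: a flat black solid-state drive, 100 x 70 x 9 mm, lying flat. Origin on the desk under it. To be left alone.
- paste_jar: Bystander: a small white jar, 36 mm across and 38 mm tall. Origin on the desk under it. To be left alone.
Mind the look-alikes: they are no part of the job. Of the things shaped like the psu, the steel one is meant.

How it is judged:
By the outcome, as a careful person would: the job done as asked, in the order asked, and still so for the second after the job is handed in, with the robot touching nothing.
It also fails if it takes over 72 s, if anything falls off the work surface, if the arm or the gripper's body presses on something with over 40 N, if the wrist force passes 120 N, or if a joint passes its speed limit or range.

## Working session

There is one attempt and no reset: what is moved stays moved. The work goes in short steps, Python scripts to look and compute and a tool call to move; the robot and the scene stay as the last step left them, time stands still between calls to the robot, and variables do not carry over. Pictures are saved under pics/ and viewed, and the job is handed in when it is done.

Besides the shell and the picture viewer there is one more tool, called after "Emit:" in YAML: its name, and indented under it one key for each argument. drive_tool: Moves the arm, as the interface text tells. Its arguments: {"type":"object","properties":{"targets":{"type":"array"},"grip_force":{"type":"number"}},"required":["targets"]}

```bash
mkdir -p pics; python3 - <<'E'
from rig import *
import cv2
s=get_state();print(s)
for n in("scene","top"):
    im=get_image(n);cv2.imwrite(f"pics/{n}0.png",im[:,:,::-1]);c=calibration(n);print(n,c)
E
```

```text
{'clock': 0.0, 'qpos': array([-1.31103878e+00,  2.76600443e-01,  1.50617350e+00, -1.75639567e-05,
        1.36069489e+00, -1.21027686e-01]), 'qd': array([ 4.85221721e-04, -5.68139823e-04, -5.31391578e-04, -4.23592081e-04,
        7.96957524e-05,  1.06689703e-03]), 'effort': array([ 3.32275033e-05, -4.16775334e+01, -2.45805234e+01, -4.56122543e-04,
        1.08080765e-02, -4.58512929e-06]), 'position': array([ 0.21351532, -0.5332341 ,  0.19862058]), 'ee_rot': array([-9.35241579e-04,  9.81929230e-01,  1.89246153e-01, -7.35850498e-05]), 'contact_force': array([ 0.60331919, -0.80416643,  0.64665586]), 'moment': array([-0.02602538, -0.03938799, -0.02587728]), 'width': 0.08545382233717147}
scene {'mtx': array([[497.59808928,   0.        , 317.10896363],
       [  0.        , 497.59808928, 198.29543665],
       [  0.        ,   0.        ,   1.        ]]), 'world_to_cam': array([[ 0.20866228,  0.9777721 ,  0.02053704, -0.17389912],
       [ 0.5883855 , -0.10873581, -0.80123594, -0.22996297],
       [-0.78119303,  0.17927142, -0.59799599,  1.64677308],
       [ 0.        ,  0.        ,  0.        ,  1.        ]])}
top {'mtx': array([[388.07614038,   0.        , 316.86918155],
       [  0.        , 388.07614038, 201.04700702],
       [  0.        ,   0.        ,   1.        ]]), 'world_to_cam': array([[-0.00985636, -0.99977055,  0.01901837,  0.05575018],
       [-0.9941211 ,  0.00774628, -0.10799648,  0.46220283],
       [ 0.10782437, -0.01997101, -0.99396935,  1.07644911],
       [ 0.        ,  0.        ,  0.        ,  1.        ]])}
```

View pics/scene0.png

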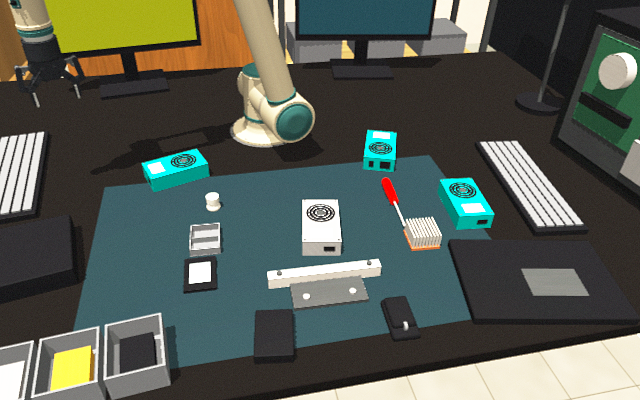

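View pics/top0.png

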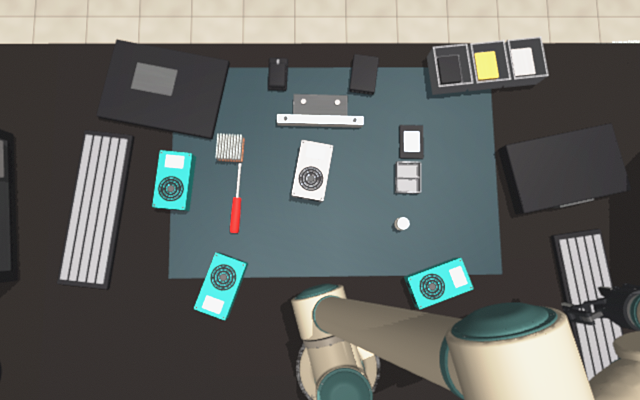

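```bash
cat > h.py <<'E'
import numpy as np,cv2
from rig import *
def ray(n,uv,z):
    c=calibration(n);T=c["world_to_cam"];R=T[:3,:3];t=T[:3,3]
    uv=np.atleast_2d(np.array(uv,float));p=np.c_[uv,np.ones(len(uv))]@np.linalg.inv(c["mtx"]).T
    d=p@R;o=-R.T@t
    return (o+d*((z-o[2])/d[:,2])[:,None])[:,:2]
def proj(n,P):
    c=calibration(n);T=c["world_to_cam"];P=np.atleast_2d(P);q=P@T[:3,:3].T+T[:3,3];q=q@c["mtx"].T
    return q[:,:2]/q[:,2:]
E
python3 - <<'E'
from h import *
im=cv2.imread("pics/top0.png")
cv2.imwrite("pics/crop0.png",cv2.resize(im[80:250,200:440],None,fx=3.3,fy=3.3,interpolation=cv2.INTER_CUBIC))
hsv=cv2.cvtColor(im,cv2.COLOR_BGR2HSV)
m=((hsv[:,:,1]<60)&(hsv[:,:,2]>135)).astype(np.uint8)
m[:80]=0;m[250:]=0;m[:,:250]=0;m[:,380:]=0
cs,_=cv2.findContours(m,cv2.RETR_EXTERNAL,cv2.CHAIN_APPROX_NONE)
for c in cs:
    if cv2.contourArea(c)<200: continue
    r=cv2.minAreaRect(c);b=cv2.boxPoints(r)
    print(r,b.tolist())
    for z in(.03,.045): print(z,ray("top",b,z).round(4).tolist(), ray("top",[r[0]],z))
E
```

```text
((312.1360168457031, 169.7519989013672), (33.093807220458984, 57.06446075439453), 10.304847717285156) [[290.75201416015625, 194.86399841308594], [300.96002197265625, 138.71998596191406], [333.52001953125, 144.63999938964844], [323.31201171875, 200.7840118408203]]
0.03 [[0.4802, 0.1254], [0.6424, 0.0957], [0.6246, 0.0024], [0.4627, 0.0336]] [[0.5518016  0.06437193]]
0.045 [[0.4783, 0.1247], [0.6383, 0.0954], [0.6207, 0.0034], [0.4611, 0.0341]] [[0.54893838 0.06449982]]
((320.0082092285156, 118.6796875), (86.22808074951172, 9.817286491394043), 1.4688007831573486) [[276.7825012207031, 122.4815902709961], [277.0341491699219, 112.66753387451172], [363.2339172363281, 114.8777847290039], [362.9822692871094, 124.69184112548828]]
0.03 [[0.6906, 0.165], [0.7198, 0.1643], [0.7123, -0.0851], [0.6831, -0.0837]] [[0.70142251 0.04034541]]
0.045 [[0.6858, 0.1638], [0.7146, 0.1631], [0.7072, -0.083], [0.6784, -0.0816]] [[0.69649804 0.0408043 ]]
```

View pics/crop0.png

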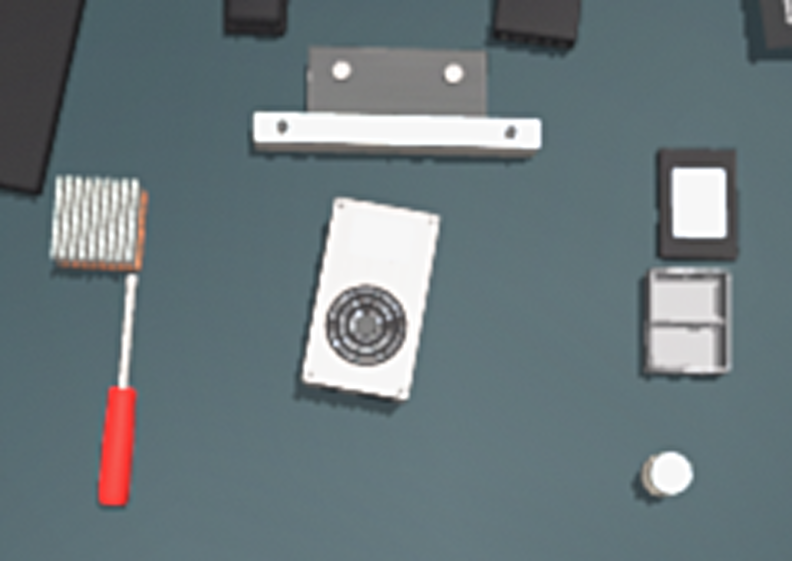

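The steel box is the white-grey one at top px (312,170). The teal boxes at (172,180), (220,286) and (439,284) are look-alikes. The enlarged crop confirms the bare metal one in front of the bar is the box to push. It has to turn clockwise by about 81°.

Emit:
drive_tool:
  targets: [0, 0, 7.8, 0, 0, 0, 0, 0, 0, 7.8, 0, 0, 0, 0, 0, 0, 7.9, 0, 0, 0, 0, 0, 0, 0, 28, -48, 0, 0, 0, 0, 0, 28, -48, 0, 0, 0, 0, 0, 28, -48, 0, 0, 0, 0, 0, 28, -48, 0, 0, 0, 0, 0, 28, -48, 0, 0, 0, 0, 0, 28, -48, 0, 0, 0, 0, 0, 28, -48, 0, 0, 0, 0, 0, 28, -48, 0, 0, 0, 0, 0, 28, -48, 0, 0]

```text
clock: 1.6
position: [0.4788, -0.1077, 0.1993]
ee_rot: [0.0, 1.0, -0.015, -0.0]
contact_force: [1.3, -0.7, 0.4]
width: -0.0003
```

Emit:
drive_tool:
  targets: [0, 0, 0, 29, -49, 0, 0, 0, 0, 0, 29, -49, 0, 0, 0, 0, 0, 29, -49, 0, 0, 0, 0, 0, 29, -49, 0, 0, 0, 0, 0, 28, -50, 0, 0, 0, 0, 0, 0, 0, 50, 0, 0, 0, 0, 0, 0, 50, 0, 0, 0, 0, 0, 0, 50, 0, 0, 0, 0, 0, 0, 29, 0]

```text
clock: 2.72
position: [0.6271, 0.1321, 0.0169]
ee_rot: [0.0, 1.0, -0.015, -0.003]
contact_force: [0.0, -0.3, -0.5]
width: 0.0001
```

```bash
cat > look.py <<'E'
import sys
from h import *
tag=sys.argv[1]
im=get_image("top")[:,:,::-1].copy();sc=get_image("scene")[:,:,::-1].copy()
out=np.hstack([cv2.resize(im[85:265,210:420],None,fx=1.9,fy=1.9,interpolation=cv2.INTER_CUBIC),cv2.resize(sc[150:330,240:450],None,fx=1.9,fy=1.9,interpolation=cv2.INTER_CUBIC)])
cv2.imwrite(f"pics/{tag}.png",out);cv2.imwrite(f"pics/{tag}_t.png",im);cv2.imwrite(f"pics/{tag}_s.png",sc)
print(get_state()["position"],get_state()["contact_force"],get_state()["clock"])
E
python3 look.py l1
```

```text
[0.62565307 0.13184624 0.01609172] [-0.50024454 -0.13853544  1.47401569] 2.825
```

View pics/l1.png

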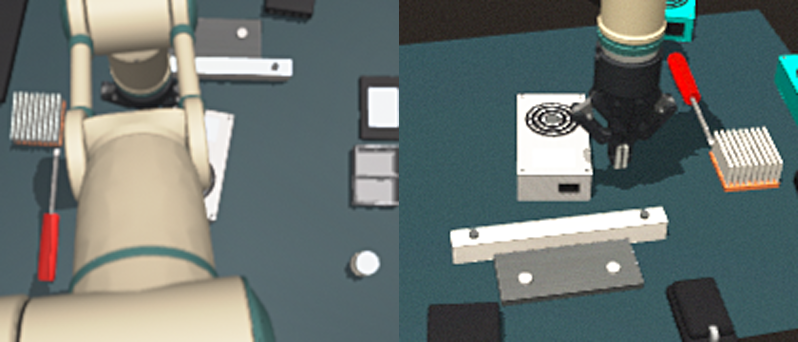

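Emit:
drive_tool:
  targets: [0, 0, 0, 0, 10, 0, 0, 0, 0, 0, 0, 10, 0, 0, 0, 0, 0, 0, 10, 0, 0, 0, 0, 0, 0, 10, 0, 0, 0, 0, 0, 0, 10, 0, 0, 0, 0, 0, 0, 10, 0, 0, 0, 0, 0, 0, 10, 0, 0, 0, 0, 0, 0, 10, 0, 0, 0, 0, 0, -2, 10, 0, 0, 0, 0, 0, -3, 10, 0, 0]

```text
clock: 4.08
position: [0.6213, 0.0317, 0.0204]
ee_rot: [0.0, 1.0, -0.015, -0.0]
contact_force: [-0.4, 0.4, 0.1]
width: 0.0002
```

```bash
python3 look.py l2
```

```text
[0.62091531 0.03131714 0.02045272] [ 0.45240132  0.8644097  -0.13277795] 4.175
```

View pics/l2.png

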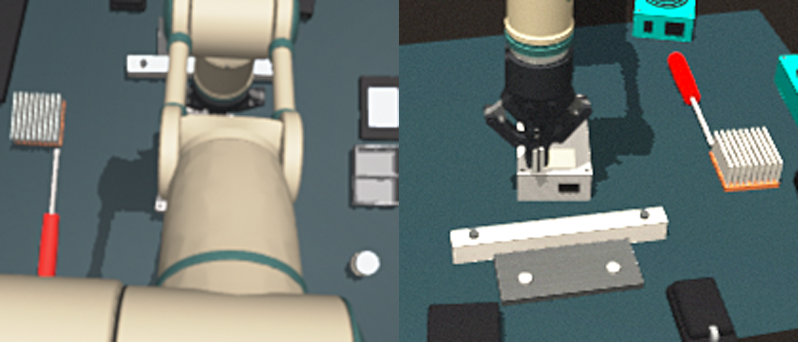

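```bash
python3 - <<'E'
from h import *
sc=cv2.imread("pics/l2_s.png");p=get_state()["position"]
for P in([p[0],p[1],p[2]],[p[0],p[1],.06]): print(proj("scene",P))
u=proj("scene",p)[0]
cv2.imwrite("pics/l2z.png",cv2.resize(sc[170:270,270:400],None,fx=6,fy=6,interpolation=cv2.INTER_CUBIC))
s1=cv2.imread("pics/scene0.png")
for z,pts in((.045,[[.6383,.0954],[.6207,.0034],[.4783,.1247],[.4611,.0341]]),):
  print(proj("scene",[[a,b,z] for a,b in pts]))
print(proj("scene",[0.6256,.1318,.016]))
E
```

```text
[[311.38107967 248.08610767]]
[[311.61854596 235.19141657]]
[[340.49262616 241.64756001]
 [299.52286704 241.59812043]
 [336.23365944 199.01986093]
 [300.04020968 198.91580932]]
[[353.55006579 245.40956975]]
```

View pics/l2z.png

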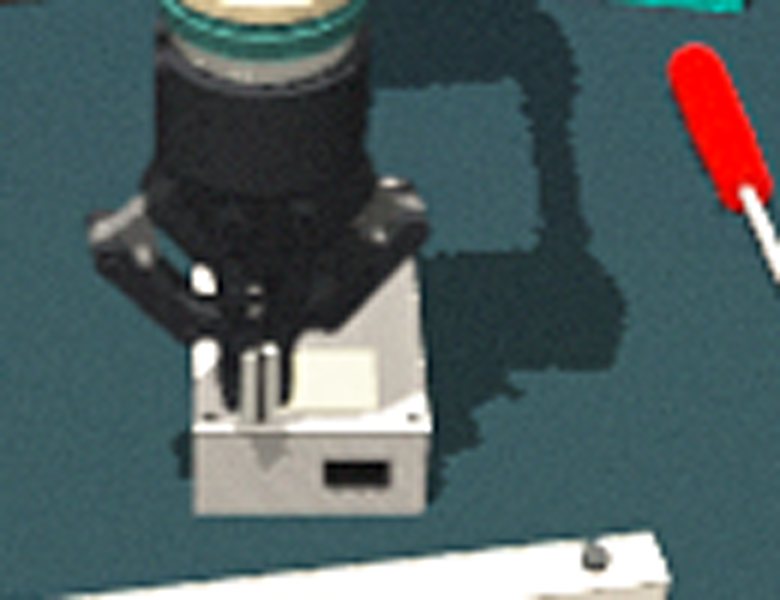

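The finger stayed above the box. In the scene view the tip is at px (314,240), while the reported TCP projects to (311,248). The box hasn't moved, so the real tip is about 25 mm higher than reported. I'll go back and lower it with care.

Emit:
drive_tool:
  targets: [0, 0, 0, 0, 0, -30, 0, 0, 0, 0, 4, -52, 0, 0, 0, 0, 0, 4, -52, 0, 0, 0, 0, 0, 0, 0, 30, 0, 0, 0, 0, 0, 0, 0, 0]

```text
clock: 4.8
position: [0.6301, 0.1368, 0.0183]
ee_rot: [0.0, 1.0, -0.014, -0.003]
contact_force: [-0.6, 0.1, -0.4]
width: 0.0
```

```bash
python3 look.py l3; python3 - <<'E'
from h import *
s=get_state();p=s["position"];print(s["qpos"],p,s["ee_rot"],proj("scene",p),proj("scene",p+[0,0,.027]))
sc=cv2.imread("pics/l3_s.png")
cv2.imwrite("pics/l3z.png",cv2.resize(sc[170:270,290:420],None,fx=6,fy=6,interpolation=cv2.INTER_CUBIC))
E
```

```text
[0.63242514 0.13599781 0.02057102] [ 0.58060022 -0.76425302 -0.05136673] 4.9
[ 1.04382231e-01  5.18508056e-01  1.58791198e+00 -1.07204806e-04
  1.03571566e+00  1.70468518e+00] [0.63242514 0.13599781 0.02057102] [ 7.80474862e-05  9.99891537e-01 -1.47254327e-02 -2.64117733e-04] [[356.18075098 245.66130501]] [[356.9701638  236.95554544]]
```

View pics/l3z.png

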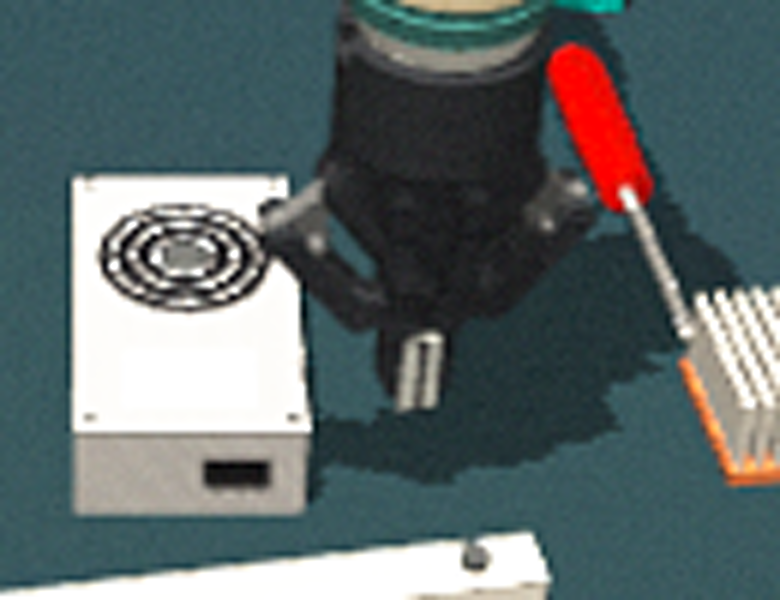

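Emit:
drive_tool:
  targets: [0, 0, 0, 0, 0, 5, 0, 0, 0, 0, 0, 0, 5, 0, 0, 0, 0, 0, 0, 3, 0, 0, 0, 0, 0, 0, 0, 0]

```text
clock: 5.4
position: [0.6324, 0.1359, 0.0072]
ee_rot: [0.0, 1.0, -0.015, -0.0]
contact_force: [0.4, 1.1, -0.3]
width: -0.0005
```

```bash
python3 look.py l4; python3 - <<'E'
from h import *
s=get_state();p=s["position"];print(p,s["contact_force"],proj("scene",p),proj("scene",p+[0,0,.027]))
sc=cv2.imread("pics/l4_s.png")
cv2.imwrite("pics/l4z.png",cv2.resize(sc[170:270,290:420],None,fx=6,fy=6,interpolation=cv2.INTER_CUBIC))
E
```

```text
[0.63262069 0.13605225 0.00752877] [-0.14503447  0.10516717 -0.44602201] 5.5
[0.63262069 0.13605225 0.00752877] [-0.14503447  0.10516717 -0.44602201] [[355.85184508 249.83331625]] [[356.63143845 241.24345403]]
```

View pics/l4z.png

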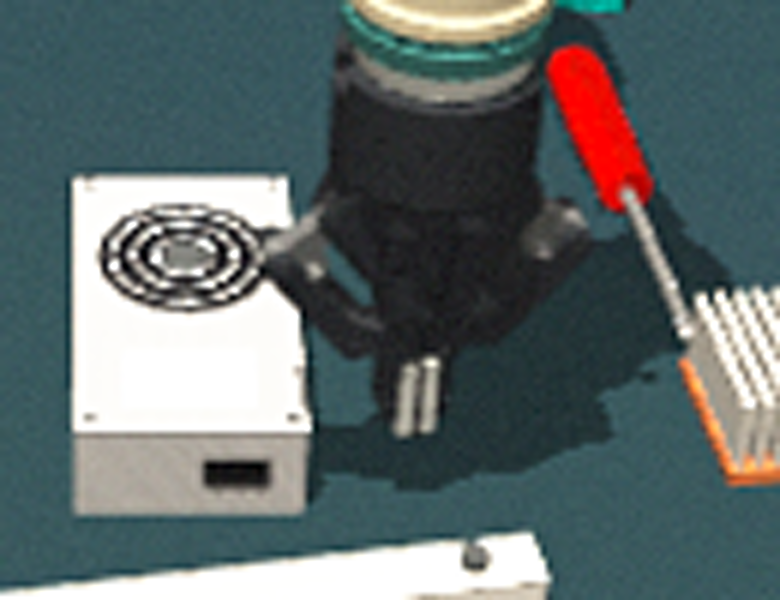

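Emit:
drive_tool:
  targets: [0, 0, 0, 0, 0, 5, 0, 0, 0, 0, 0, 0, 5, 0, 0, 0, 0, 0, 0, 3, 0, 0, 0, 0, 0, 0, 0, 0]

```text
clock: 6.0
position: [0.6322, 0.1361, -0.006]
ee_rot: [0.0, 1.0, -0.015, -0.0]
contact_force: [0.2, 0.4, 0.8]
width: 0.0005
```

```bash
python3 look.py l5; python3 - <<'E'
from h import *
s=get_state();p=s["position"];print(p,s["contact_force"],proj("scene",p),proj("scene",p+[0,0,.027]))
sc=cv2.imread("pics/l5_s.png")
cv2.imwrite("pics/l5z.png",cv2.resize(sc[170:270,290:420],None,fx=6,fy=6,interpolation=cv2.INTER_CUBIC))
E
```

```text
[ 0.63258661  0.13612689 -0.0055754 ] [-0.34254302 -0.8721315  -0.07693854] 6.1
[ 0.63258661  0.13612689 -0.0055754 ] [-0.34254302 -0.8721315  -0.07693854] [[355.50763488 253.90384921]] [[356.27718021 245.42855412]]
```

View pics/l5z.png

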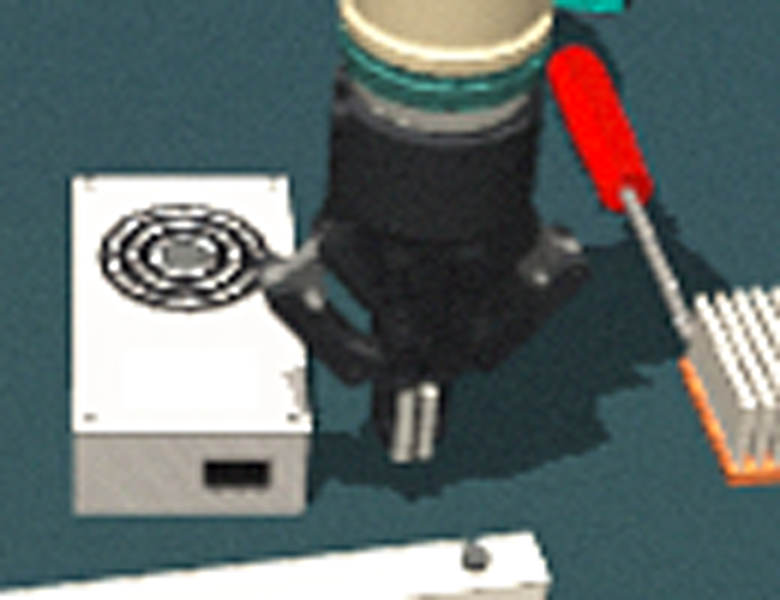

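The tip is now really about 17 mm above the desk: crop (412,460), beside the far left corner. Pushing.

Emit:
drive_tool:
  targets: [0, 0, 0, 0, 12, 0, 0, 0, 0, 0, 0, 12, 0, 0, 0, 0, 0, 0, 10, 0, 0, 0, 0, 0, 0, 10, 0, 0, 0, 0, 0, 0, 10, 0, 0, 0, 0, 0, 0, 10, 0, 0]

```text
clock: 6.85
position: [0.6307, 0.0716, -0.0054]
ee_rot: [-0.0, 1.0, -0.015, 0.0]
contact_force: [0.3, 2.8, 0.6]
width: -0.0002
```

```bash
python3 look.py l6
```

```text
[ 0.6303821   0.0706522  -0.00552163] [ 0.38548673 -0.52983038  1.14389287] 6.95
```

View pics/l6.png

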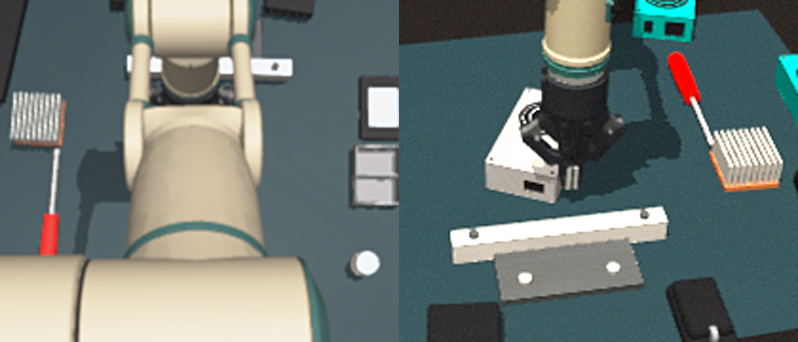

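Emit:
drive_tool:
  targets: [0, 0, 0, 0, 10, 0, 0, 0, 0, 0, -1, 10, 0, 0, 0, 0, 0, -3, 10, 0, 0, 0, 0, 0, -4, 10, 0, 0, 0, 0, 0, -4, 8, 0, 0]

```text
clock: 7.58
position: [0.6171, 0.0236, -0.0055]
ee_rot: [0.0, 1.0, -0.015, 0.0]
contact_force: [1.3, 1.7, 0.5]
width: 0.0001
```

```bash
python3 look.py l7
```

```text
[ 0.61640376  0.02320885 -0.0055206 ] [-0.07518318  0.05171637  0.69697532] 7.675
```

View pics/l7.png

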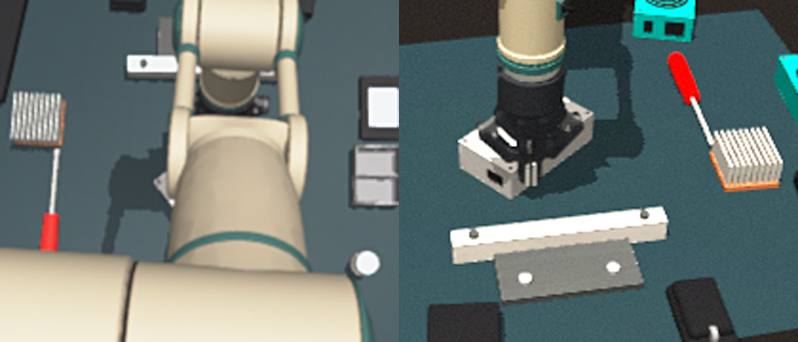

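Emit:
drive_tool:
  targets: [0, 0, 0, 5, -12, 0, 0, 0, 0, 0, 0, 0, -60, 0, 0, 0, 0, 0, 0, -50, 0, 0, 0, 0, -40, 50, 0, 0, 0, 0, 0, -40, 50, 0, 0, 0, 0, 0, -40, 55, 0, 0, 0, 0, 0, -40, 55, 0, 0, 0, 0, 0, -40, 50, 0, 0, 0, 0, 0, 0, 0, 0, 0]

```text
clock: 8.8
position: [0.4226, -0.2075, 0.1046]
ee_rot: [0.0, 1.0, -0.017, -0.001]
contact_force: [0.9, 1.0, -0.1]
width: -0.0001
```

```bash
cat > meas.py <<'E'
import sys
from h import *
tag=sys.argv[1]
im=cv2.imread(f"pics/{tag}_t.png");hsv=cv2.cvtColor(im,cv2.COLOR_BGR2HSV)
m=((hsv[:,:,1]<60)&(hsv[:,:,2]>135)).astype(np.uint8)
m[:80]=0;m[250:]=0;m[:,:240]=0;m[:,395:]=0
cs,_=cv2.findContours(m,cv2.RETR_EXTERNAL,cv2.CHAIN_APPROX_NONE)
th=-.03;xb=np.array([np.cos(th),np.sin(th)]);yb=np.array([-np.sin(th),np.cos(th)]);o=np.array([.6894,.0407])
for c in cs:
    if cv2.contourArea(c)<200: continue
    w=ray("top",c[:,0,:],.045);r=cv2.minAreaRect((w*1000).astype(np.float32));b=cv2.boxPoints(r)/1000
    print(np.round(r[0],1),np.round(r[1],1),round(r[2],2)); print("world",b.round(4).tolist())
    d=b-o;print("bar frame",np.c_[d@xb,d@yb].round(4).tolist())
E
python3 look.py l8; python3 meas.py l8
```

```text
[ 0.42510729 -0.20521412  0.1046546 ] [0.66833597 0.16428274 0.24305358] 8.9
[533.2  35.1] [ 93.3 162.8] 37.16
world [[0.44679999351501465, 0.07180000096559525], [0.545199990272522, -0.057999998331069946], [0.6194999814033508, -0.0015999999595806003], [0.5212000012397766, 0.1281999945640564]]
bar frame [[-0.2434, 0.0238], [-0.1412, -0.103], [-0.0686, -0.0444], [-0.1708, 0.0824]]
[696.2  40.7] [245.6  27.3] 88.31
world [[0.6790000200271606, -0.08160000294446945], [0.7062000036239624, -0.08240000158548355], [0.7135000228881836, 0.163100004196167], [0.6862000226974487, 0.1639000028371811]]
bar frame [[-0.0068, -0.1226], [0.0205, -0.1226], [0.0204, 0.1231], [-0.0069, 0.123]]
```

View pics/l8.png

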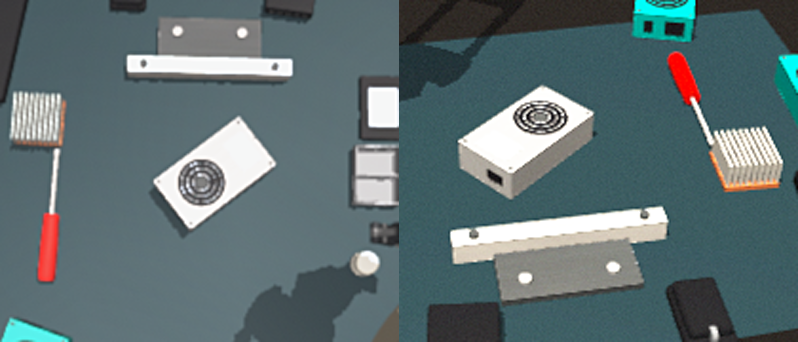

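Emit:
drive_tool:
  targets: [0, 0, 0, 0, -46, 0, 0, 0, 0, 0, 0, -46, 0, 0, 0, 0, 0, 0, -47, 0, 0, 0, 0, 0, 0, -47, 0, 0, 0, 0, 0, 0, -47, 0, 0, 0, 0, 0, 0, 0, 50, 0, 0, 0, 0, 0, 0, 50, 0, 0, 0, 0, 0, 0, 10, 0, 0, 0, 0, 0, 0, 0, 0]

```text
clock: 10.02
position: [0.4321, 0.0285, -0.0054]
ee_rot: [-0.0, 1.0, -0.014, -0.0]
contact_force: [0.3, -0.4, 0.9]
width: 0.0002
```

```bash
python3 look.py l9; python3 - <<'E'
from h import *
s=get_state();p=s["position"];print(proj("scene",p),proj("scene",p+[0,0.004,.023]))
E
```

```text
[ 0.4334286   0.02776231 -0.0042242 ] [-0.20699753 -0.27186178  0.74313312] 10.125
[[295.77804618 207.91165442]] [[297.23899677 200.80227982]]
```

View pics/l9.png

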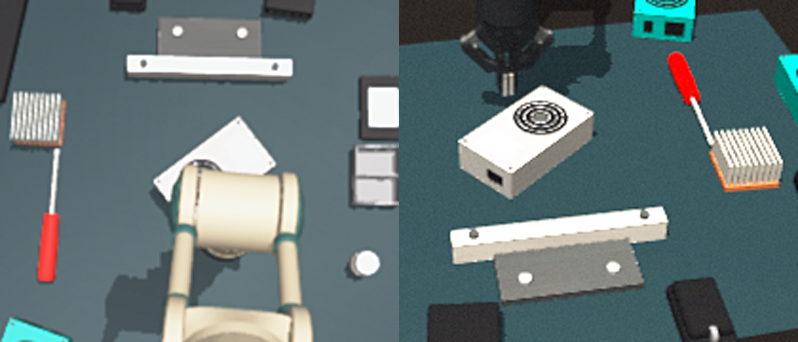

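Emit:
drive_tool:
  targets: [0, 0, 0, 8, -6, 0, 0, 0, 0, 0, 8, -6, 0, 0, 0, 0, 0, 8, -9, 0, 0, 0, 0, 0, 8, -10, 0, 0, 0, 0, 0, 9, -10, 0, 0, 0, 0, 0, 9, -10, 0, 0, 0, 0, 0, 9, -10, 0, 0]

```text
clock: 11.0
position: [0.4929, 0.0875, -0.0057]
ee_rot: [0.0, 1.0, -0.015, -0.0]
contact_force: [-2.1, -1.9, 1.1]
width: 0.0001
```

```bash
python3 look.py l10
```

```text
[ 0.4950477   0.08818705 -0.00549039] [-0.47784349  1.46707862 -0.02614274] 11.1
```

View pics/l10.png

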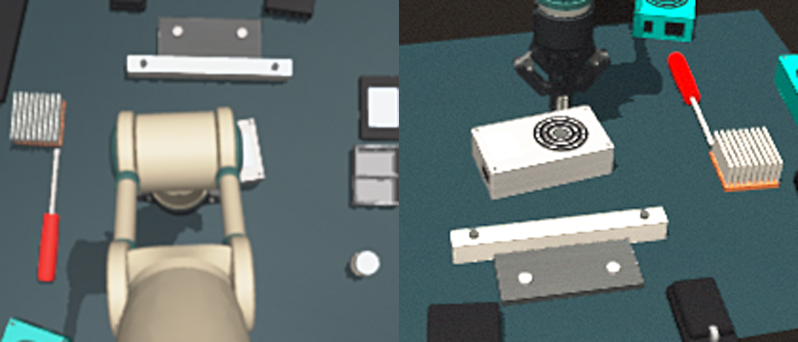

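Emit:
drive_tool:
  targets: [0, 0, 0, -20, 8, 0, 0, 0, 0, 0, -45, 0, 0, 0, 0, 0, 0, -45, 40, 0, 1, 0, 0, 0, -30, 0, 0, 1, 0, 0, 0, -30, 0, 0, 1, 0, 0, 0, 0, 0, 0, 1]

```text
clock: 11.85
position: [0.3195, 0.0439, -0.0055]
ee_rot: [-0.0, 1.0, -0.015, -0.0]
contact_force: [0.1, -0.6, 0.7]
width: 0.0721
```

```bash
python3 look.py l11; python3 meas.py l11
```

```text
[ 0.32377693  0.04359521 -0.00503662] [0.35556809 0.02539071 0.38654954] 11.95
[382.8  22.1] [176.1 110.4] 89.42
world [[0.32679998874664307, -0.06539999693632126], [0.43709999322891235, -0.06650000065565109], [0.4388999938964844, 0.1096000000834465], [0.32850000262260437, 0.11069999635219574]]
bar frame [[-0.3593, -0.117], [-0.249, -0.1148], [-0.2525, 0.0613], [-0.3628, 0.0592]]
[558.3  48.1] [ 94.2 163.7] 7.88
world [[0.5004000067710876, 0.12269999831914902], [0.5228999853134155, -0.039500001817941666], [0.6161999702453613, -0.026599999517202377], [0.5936999917030334, 0.1356000006198883]]
bar frame [[-0.1913, 0.0763], [-0.164, -0.0851], [-0.0712, -0.0694], [-0.0985, 0.092]]
[723.9  39.9] [251.2  86.2] 88.31
world [[0.6771000027656555, -0.0843999981880188], [0.7631999850273132, -0.08699999749660492], [0.7706999778747559, 0.16410000622272491], [0.684499979019165, 0.16670000553131104]]
bar frame [[-0.0086, -0.1254], [0.0776, -0.1254], [0.0775, 0.1258], [-0.0087, 0.1258]]
```

View pics/l11.png

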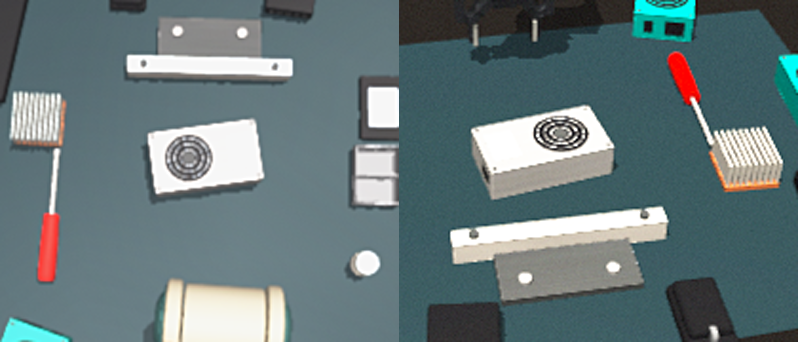

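```bash
python3 - <<'E'
from h import *
s=get_state();p=s["position"];print(p,s["width"])
for dz in(0,.01,.02,.03,.04): print(dz,proj("scene",[p+[0,-.042,dz],p+[0,.042,dz]]).round(1).tolist())
sc=cv2.imread("pics/l11_s.png")
cv2.imwrite("pics/l11z.png",cv2.resize(sc[120:220,250:380],None,fx=6,fy=6,interpolation=cv2.INTER_CUBIC))
E
```

```text
[ 0.32377693  0.04359521 -0.00503662] 0.08490206135429618
0 [[279.8, 185.6], [309.1, 182.5]]
0.01 [[279.7, 182.7], [309.1, 179.6]]
0.02 [[279.6, 179.8], [309.2, 176.7]]
0.03 [[279.5, 176.8], [309.2, 173.8]]
0.04 [[279.4, 173.8], [309.2, 170.8]]
```

View pics/l11z.png

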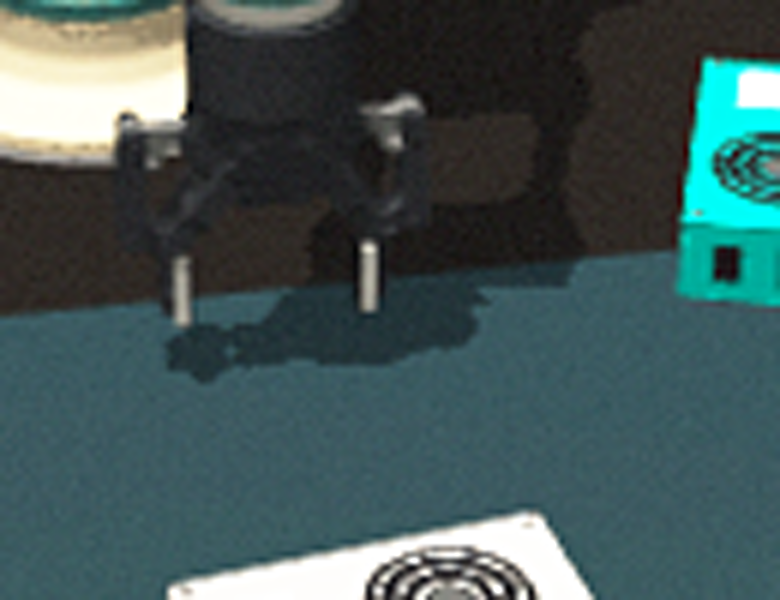

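Emit:
drive_tool:
  targets: [0, 0, 0, 0, 0, 15, 1, 0, 0, 0, 45, 0, 0, 1, 0, 0, 0, 45, 0, 0, 1, 0, 0, 0, 40, 0, 0, 1, 0, 0, 0, 10, 0, 0, 1, 0, 0, 0, 10, 0, 0, 1, 0, 0, 0, 10, 0, 0, 1, 0, 0, 0, 10, 0, 0, 1, 0, 0, 0, 10, 0, 0, 1, 0, 0, 0, 10, 0, 0, 1, 0, 0, 0, 10, 0, 0, 1, 0, 0, 0, 10, 0, 0, 1]

```text
clock: 13.45
position: [0.5278, 0.0381, -0.0209]
ee_rot: [-0.0, 1.0, -0.014, -0.003]
contact_force: [-5.8, -0.0, 4.8]
width: 0.0856
```

```bash
python3 look.py l12; python3 meas.py l12
```

```text
[ 0.53059828  0.03771321 -0.02079399] [-1.04864841  0.61836714 -0.21262311] 13.55
[478.6  18.9] [208.6 303. ] 89.04
world [[0.3253999948501587, -0.08290000259876251], [0.6284000277519226, -0.08789999783039093], [0.6319000124931335, 0.12070000171661377], [0.328900009393692, 0.1257999986410141]]
bar frame [[-0.3601, -0.1344], [-0.0571, -0.1304], [-0.0599, 0.0782], [-0.3629, 0.0742]]
[636.6  42.5] [245.7 145.6] 88.25
world [[0.5601000189781189, -0.07800000160932541], [0.7056000232696533, -0.08240000158548355], [0.713100016117096, 0.163100004196167], [0.5676000118255615, 0.16750000417232513]]
bar frame [[-0.1256, -0.1225], [0.0199, -0.1226], [0.02, 0.1231], [-0.1255, 0.1231]]
```

View pics/l12.png

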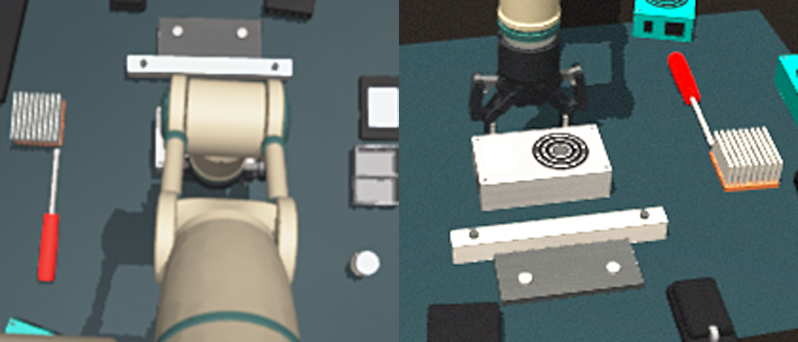

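Emit:
drive_tool:
  targets: [0, 0, 0, 9, 0, 0, 1, 0, 0, 0, 9, 0, 0, 1, 0, 0, 0, 9, 0, 0, 1, 0, 0, 0, 9, 0, 0, 1, 0, 0, 0, 8, 0, 0, 1, 0, 0, 0, 4, 0, 0, 1, 0, 0, 0, 3, 0, 0, 1]

```text
clock: 14.42
position: [0.5818, 0.036, -0.0206]
ee_rot: [0.0, 1.0, -0.015, -0.0]
contact_force: [-3.9, 0.2, -1.8]
width: 0.0853
```

```bash
python3 look.py l13
```

```text
[ 0.58244242  0.0360614  -0.02048391] [-2.19904699 -1.16988265 -1.56322705] 14.525
```

View pics/l13.png

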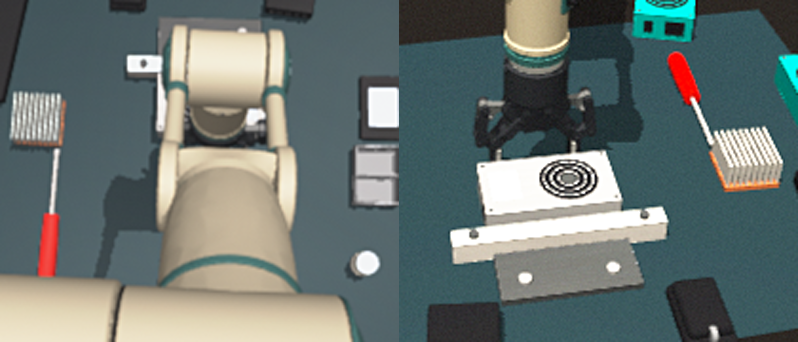

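Emit:
drive_tool:
  targets: [0, 0, 0, 3, 0, 0, 1, 0, 0, 0, 2, 0, 0, 1, 0, 0, 0, 2, 0, 0, 1]

```text
clock: 14.9
position: [0.5867, 0.036, -0.0205]
ee_rot: [-0.0, 1.0, -0.015, -0.002]
contact_force: [-9.3, 0.3, 5.8]
width: 0.0853
```

Emit:
drive_tool:
  targets: [0, 0, 0, 2, 0, 0, 1, 0, 0, 0, 2, 0, 0, 1]

```text
clock: 15.15
position: [0.5863, 0.0361, -0.0205]
ee_rot: [-0.0, 1.0, -0.015, -0.006]
contact_force: [-16.8, 0.6, 13.0]
width: 0.0856
```

Emit:
drive_tool:
  targets: [0, 0, 0, 2, 0, 0, 1, 0, 0, 0, 1, 0, 0, 1, 0, 0, 0, 0, 0, 0, 1]

```text
clock: 15.52
position: [0.586, 0.0361, -0.0204]
ee_rot: [-0.0, 1.0, -0.015, -0.009]
contact_force: [-20.4, -1.2, 15.5]
width: 0.0854
```

```bash
python3 look.py l14
```

```text
[ 0.58602398  0.0360674  -0.02042959] [-20.31922494  -0.55593147  15.67687329] 15.625
```

View pics/l14.png

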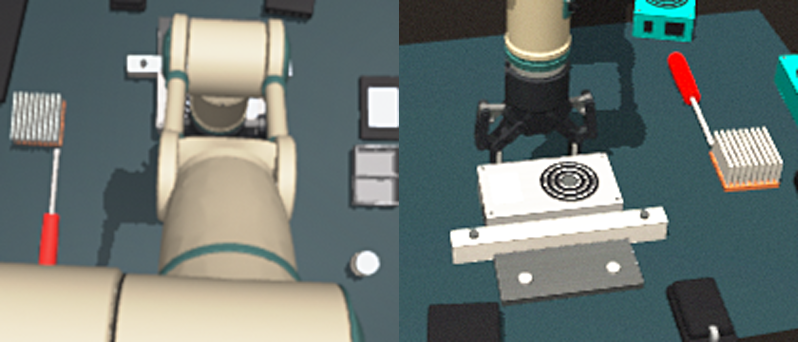

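Emit:
drive_tool:
  targets: [0, 0, 0, -4, 0, 0, 1, 0, 0, 0, -10, 0, 0, 1, 0, 0, 0, -40, 0, 0, 1, 0, 0, 0, -55, 0, 0, 1, 0, 0, 0, -55, 0, 0, 1, 0, 0, 0, -55, 0, 0, 1, 0, 0, 0, -40, 0, -20, 1, 0, 0, 0, 0, 0, -40, 1, 0, 0, 0, 0, 0, 0, 1]

```text
clock: 16.75
position: [0.342, 0.0429, 0.0424]
ee_rot: [0.0, 1.0, -0.015, 0.006]
contact_force: [-0.6, 0.2, 0.1]
width: 0.0851
```

```bash
python3 look.py l15; python3 meas.py l15; python3 - <<'E'
import cv2,numpy as np
a=cv2.imread("pics/l15_t.png");b=cv2.imread("pics/l15_s.png")
o=np.hstack([cv2.resize(a[95:165,260:380],(396,231),interpolation=cv2.INTER_CUBIC),cv2.resize(b[215:285,260:380],(396,231),interpolation=cv2.INTER_CUBIC)])
cv2.imwrite("pics/l15z.png",o)
E
```

```text
[0.33933315 0.04308902 0.0402132 ] [-0.27090659 -0.84699295 -0.99412923] 16.85
[366.1  20.6] [190.4  76.9] 89.42
world [[0.32670000195503235, -0.07429999858140945], [0.4036000072956085, -0.07500000298023224], [0.40549999475479126, 0.11540000140666962], [0.3285999894142151, 0.11620000004768372]]
bar frame [[-0.3591, -0.1258], [-0.2822, -0.1243], [-0.286, 0.0661], [-0.3629, 0.0646]]
[682.2  42.5] [248.4 169.1] 88.16
world [[0.5936999917030334, -0.07890000194311142], [0.7627000212669373, -0.08429999649524689], [0.7706999778747559, 0.164000004529953], [0.6017000079154968, 0.16940000653266907]]
bar frame [[-0.0921, -0.1224], [0.077, -0.1228], [0.0776, 0.1257], [-0.0915, 0.126]]
```

View pics/l15.png

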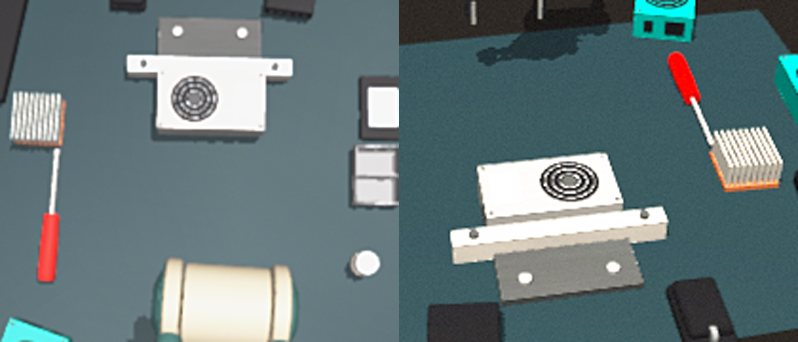

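View pics/l15z.png

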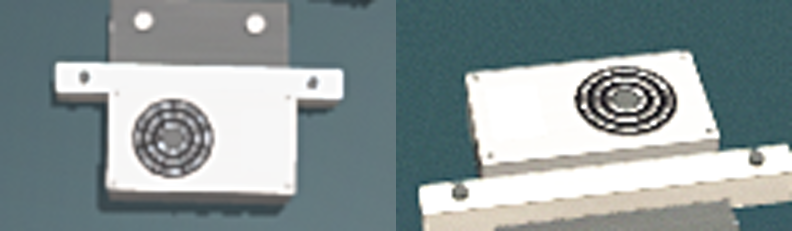

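```bash
python3 - <<'E'
from h import *
def edge(tag,n,z,A,B,rng=6,lo=.1,hi=.9,sign=0):
    g=cv2.cvtColor(cv2.imread(f"pics/{tag}_{n[0]}.png"),cv2.COLOR_BGR2GRAY).astype(np.float32)
    A,B=map(np.array,(A,B));d=(B-A)/np.linalg.norm(B-A);nn=np.array([-d[1],d[0]])
    if nn[1]<0: nn=-nn
    ts=np.linspace(lo,hi,60);s=np.arange(-rng,rng+.01,.25);P=[]
    for t in ts:
        q=(A+t*(B-A))+s[:,None]*nn
        v=cv2.remap(g,q[:,0].astype(np.float32)[None],q[:,1].astype(np.float32)[None],cv2.INTER_LINEAR)[0]
        v=np.convolve(v,np.ones(5)/5,'same');gr=np.gradient(v)[4:-4]*sign;k=gr.argmax();P.append(q[k+4])
    w=ray(n,np.array(P),z)
    for _ in range(3):
        c=np.polyfit(w[:,1],w[:,0],1);r=w[:,0]-np.polyval(c,w[:,1]);w=w[abs(r)<max(2.*r.std(),1e-4)]
    return c, np.degrees(c[0]),np.polyval(c,.0407),r.std(),len(w)
# box near edge in top (white above, dark below)
f=3.3
T=lambda u,v:(260+u/f,95+v/f); S=lambda u,v:(260+(u-396)/f,215+v/f)
print("box near (top)",edge("l15","top",.045,T(108,189),T(295,197),sign=-1))
print("bar back (top) ",edge("l15","top",.03,T(57,64),T(342,71),sign=1,rng=3))
print("box far (scene)",edge("l15","scene",.045,S(488,166),S(718,135),sign=-1,rng=3))
print("bar front (scene)",edge("l15","scene",.03,S(420,186),S(790,147),sign=1,rng=2.5))
print("bar back (scene)",edge("l15","scene",.03,S(424,209),S(790,173),sign=-1,rng=2.5,lo=.05,hi=.95))
print("box near (scene)",edge("l15","scene",.045,S(468,74),S(688,53),sign=1,rng=3))
print("bar0 back/front edges scene0")
E
```

```text
box near (top) (array([0.01724868, 0.59718929]), np.float64(0.9882766741194446), np.float64(0.5978913138198205), np.float64(0.0003673936763387658), 52)
bar back (top)  (array([0.03267255, 0.71297017]), np.float64(1.8719992472156874), np.float64(0.7142999379545398), np.float64(0.0006026937535321618), 60)
box far (scene) (array([0.02807815, 0.68913766]), np.float64(1.6087594801419345), np.float64(0.6902804438846251), np.float64(0.0007214173989149684), 60)
bar front (scene) (array([0.0302294 , 0.68646695]), np.float64(1.732016860149639), np.float64(0.687697286308035), np.float64(0.0004236941291611566), 55)
bar back (scene) (array([0.03083309, 0.71285183]), np.float64(1.7666061615075939), np.float64(0.7141067330122167), np.float64(0.000761977505264613), 60)
box near (scene) (array([0.02999168, 0.59711041]), np.float64(1.7183967227096733), np.float64(0.5983310707353741), np.float64(0.0003869939307935087), 50)
bar0 back/front edges scene0
```

Scene-view fits give the box at 1.61–1.72° and the bar at 1.73–1.77°, which is flush to about 1 mm. The top-view near edge reads 0.99°, so I'll press each end lightly with shut fingertips to make sure.

Emit:
drive_tool:
  targets: [0, 0, 0, 0, -25, 0, 0, 0, 0, 0, 0, -25, 0, 0, 0, 0, 0, 0, 0, 0, 0, 0, 0, 0, 0, 0, 22, 0, 0, 0, 0, 0, 0, 23, 0, 0, 0, 0, 45, 0, 0, 0, 0, 0, 0, 45, 0, 0, 0, 0, 0, 0, 45, 0, 0, 0, 0, 0, 0, 45, 0, 0, 0, 0, 0, 0, 40, 0, 0, 0]

```text
clock: 18.1
position: [0.5602, 0.0855, -0.0068]
ee_rot: [0.0, 1.0, -0.015, -0.0]
contact_force: [-0.5, -0.3, 0.1]
width: 0.0004
```

Emit:
drive_tool:
  targets: [0, 0, 0, 5, 0, 0, 0, 0, 0, 0, 5, 0, 0, 0, 0, 0, 0, 5, 0, 0, 0, 0, 0, 0, 4, 0, 0, 0, 0, 0, 0, 3, 0, 0, 0]

```text
clock: 18.73
position: [0.5803, 0.0862, -0.0053]
ee_rot: [0.0, 1.0, -0.015, 0.0]
contact_force: [0.0, 0.2, 0.4]
width: 0.0
```

Emit:
drive_tool:
  targets: [0, 0, 0, 3, 0, 0, 0, 0, 0, 0, 3, 0, 0, 0, 0, 0, 0, 2, 0, 0, 0]

```text
clock: 19.1
position: [0.5885, 0.0859, -0.0055]
ee_rot: [0.0, 1.0, -0.015, -0.0]
contact_force: [-2.0, 0.2, 1.1]
width: -0.0001
```

Emit:
drive_tool:
  targets: [0, 0, 0, 2, 0, 0, 0, 0, 0, 0, 1, 0, 0, 0]

```text
clock: 19.35
position: [0.5883, 0.0859, -0.0058]
ee_rot: [0.0, 1.0, -0.015, -0.003]
contact_force: [-7.1, -0.3, 5.1]
width: 0.0002
```

Emit:
drive_tool:
  targets: [0, 0, 0, 2, 0, 0, 0, 0, 0, 0, 2, 0, 0, 0, 0, 0, 0, 0, 0, 0, 0]

```text
clock: 19.73
position: [0.588, 0.0859, -0.0061]
ee_rot: [0.0, 1.0, -0.015, -0.007]
contact_force: [-13.3, 2.1, 8.3]
width: 0.0002
```

Emit:
drive_tool:
  targets: [0, 0, 0, -15, 0, 0, 0, 0, 0, 0, -15, 0, 0, 0, 0, 0, 0, 0, 30, 0, 0, 0, 0, 0, 0, 30, 0, 0, 0, 0, 0, 0, 30, 0, 0, 0, 0, 0, 8, 0, 0, 0, 0, 0, 0, 8, 0, 0, 0, 0, 0, 0, 4, 0, 0, 0, 0, 0, 0, 3, 0, 0, 0, 0, 0, 0, 2, 0, 0, 0]

```text
clock: 20.98
position: [0.5856, -0.0032, -0.0058]
ee_rot: [-0.0, 1.0, -0.014, -0.002]
contact_force: [-5.3, 0.6, 4.1]
width: -0.0001
```

Contacts at the two ends give a slope of 0.030 rad, which matches the bar. One more light press, then back off.

Emit:
drive_tool:
  targets: [0, 0, 0, 3, 0, 0, 0, 0, 0, 0, 1, 0, 0, 0, 0, 0, 0, 0, 0, 0, 0]

```text
clock: 21.35
position: [0.5853, -0.0033, -0.0061]
ee_rot: [-0.0, 1.0, -0.014, -0.006]
contact_force: [-10.4, 0.3, 7.2]
width: -0.0002
```

Emit:
drive_tool:
  targets: [0, 0, 0, -6, 0, 0, 0, 0, 0, 0, -20, 0, 0, 0, 0, 0, 0, -55, 0, 0, 0, 0, 0, 0, -55, 0, 0, 0, 0, 0, 0, -55, 0, 0, 0, 0, 0, 0, -50, 0, -30, 0, 0, 0, 0, 0, 0, -50, 0, 0, 0, 0, 0, 0, 0, 0, 0, 0, 0, 0, 0, 0, 0]

```text
clock: 22.48
position: [0.3515, 0.0028, 0.0747]
ee_rot: [0.0, 1.0, -0.015, 0.001]
contact_force: [0.1, 0.5, 0.2]
width: 0.0001
```

```bash
python3 look.py l16; python3 - <<'E'
from h import *
for n in "ts":
    a=cv2.imread(f"pics/l15_{n}.png");b=cv2.imread(f"pics/l16_{n}.png");f=cv2.imread("pics/%s0.png"%{"t":"top","s":"scene"}[n])
    r=(slice(90,170),slice(260,380)) if n=="t" else (slice(215,285),slice(260,380))
    print(cv2.absdiff(a,b)[r].mean())
a=cv2.imread("pics/top0.png");b=cv2.imread("pics/l16_t.png")
for nm,r in {"driver":(130,240,210,260),"tray/drive":(120,200,390,430),"jar":(210,235,390,415)}.items():
    print(nm,cv2.absdiff(a,b)[r[0]:r[1],r[2]:r[3]].mean())
E
```

```text
[0.35050383 0.00296392 0.07373901] [ 0.27571502  0.51735523 -1.4212619 ] 22.575
2.723715277777778
3.021547619047619
driver 2.7243030303030302
tray/drive 2.5642708333333335
jar 8.794666666666666
```

View pics/l16.png

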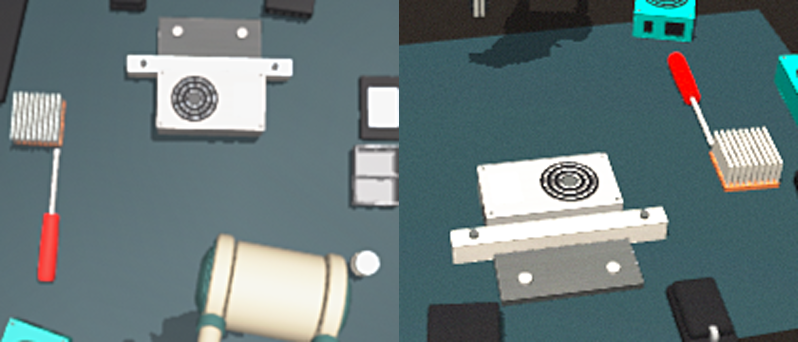

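```bash
python3 -c "
from rig import *
print(sign_off())"
```

```text
the job is handed in; nothing more can be done
None
```

I pushed the steel power supply round by about 81°, working first on its far left corner and then on its near right one. Two open fingertips then pushed it square against the stop bar. I pressed each end once more with the fingers shut, backed the hand well clear and handed the job in at about 22.6 s.

**Flush with the bar:**
- Pressing the two ends gave a line of 0.030 rad, the same as the bar's. The box stopped moving while the push force rose to about 20 N.
- In the scene camera the box edges read 1.6–1.7° and the bar edges 1.7–1.8°, with the faces together to within 1–2 mm.

**Position along the bar:** the box is centred on it, with about 40 mm of bar showing past each end.

**Other things on the desk:** before and after pictures show the screwdriver, heat sink, tray and drive unmoved. The jar's patch differed more; I put that down to the arm's shadow and by eye it had not moved.

**Checks that disagreed:**
- The fingertips were really about 23 mm higher than the reported tool position. My first push passed over the box without touching it, so I set the height from the images after that.
- One top-view fit of the box's near edge read 1.0°, not 1.7°. That is why I pressed each end again. The box did not visibly move, and I did not repeat that fit.

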